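Set a phenolic blank in the bench shear with the push stick

ROBOT

A 7-joint arm with a two-finger parallel gripper is mounted at the origin on the work surface. World frame = base frame: x ahead of the robot, y to its left, z up, the work surface at z = 0. Lengths are in mm, angles in rad, forces in N, time in s.
With the tool pointing down it reaches from about 425 to 875 mm from the base axis. Payload 4.7 kg.
Tool frame: the origin (TCP) lies on the centre line of the jaws, within the pads' length; the fingertips stand 17 mm ahead of it and the grasp point (between the pads) lies 2 mm behind it; z points along the fingers, y is the direction in which the jaws open and shut (so a half turn about z gives the same grasp; the last joint's range is limited). The gripper opens to 87 mm and grips with 3 to 60 N. Pads are 19 mm wide; open, the fingers measure 117 mm over their backs; the gripper's body (75 mm by 190 mm) begins 51 mm behind the grasp point.
Start: joints at [0.014, 0.321, -0.07, 1.45, 0.023, 1.371, -0.057], TCP at [650.018, -0.024, 239.587] pointing down, gripper open.
Joint ranges: [-2.86, 2.86], [-0.3, 2.09], [-1.38, 1.24], [0.06, 2.45], [-1.56, 4.7], [0.09, 2.05], [-2.69, 2.69]. Speed limits (rad/s): [2.57, 2.57, 3.14, 3.14, 3.14, 3.14, 3.14].

INTERFACE

Orientations are given as a rotation vector (axis times angle).
In Python, from cell import bot gives the robot as it stands. The module is installed in compiled form; this text tells all that it offers.
- The arm moves only by the tool carry_out, never from a script. Its argument "motion" is a list of rows, each a list of 2 entries, a list of its own where there are three numbers: the shift along the tool's x, y, z in cm, then the turn, a rotation vector about the tool's x, y, z in degrees. A call has 1 to 12 rows; each row shifts and turns the commanded pose from where the row before left it, along the tool's axes as they then stand; what a row does not reach is not made up. A row lasts 1/10 s, in which the tool goes at most 50 mm and 8.59 degrees, less where a joint would pass 70% of its speed; a pose out of reach is approached as far as the arm can. A call is refused whole if a number of a shift passes 5 or a number of a turn 8.59, either way. A call with a gripper value outside its range is refused whole. "grip" is the opening, from -1 (shut) to 1 (fully open), set as the call begins (left out, the last holds). The fingers move at their own pace and stop on an object; "force" is the grip in N (left out, the last holds). Time passes only in rows, so rows that do not move let the fingers close. It gives the time, the measured TCP pose, the force and the opening at its end, in the units of the state.
- bot.get_obs(): the state, without advancing time (a new reading comes with each control period).
- bot.get_image(name): name is "scene" or "side" or "wrist"; returns the picture (420x560x3 uint8, red, green, blue); there is no depth.
- bot.camera_model(name): a dict with "fovy" (degrees; the focal length in pixels is half the picture's height over the tangent of half this angle, whatever the lens; pixels are square), "cx", "cy" (the principal point, pixels), "pose" (4x4, takes a point from camera to world coordinates). Camera axes: x right, y down, z forward; pixel columns grow to the right and rows downward; lengths in mm; the calibration is good to about 2 mm. A picture is of the moment at which its call begins: read the wrist's pose just before it. camera_model takes no time and is no camera call; for the wrist camera it gives the pose at the moment of the call.
- bot.finish_job(): hands the job in, once; it reports no verdict.
Trained networks look in the newest picture that a camera, given by its name, has taken for a name from the list of things; names that differ only in an ending like _2 or _b are one class to them, and where a whole thing is asked for, a point or a joint stands for the part that bears it (a point fixed in the world has none). Each returns a list of dicts, best first, with "score" (0 to 1); they miss things now and then, are a little off and sometimes report something else, mostly with a low value. They report only what shows in the picture. A call takes as long as a camera call. They do not tell look-alikes from the thing itself.
- bot.find_in(camera, query): "box" ([left, top, width, height] as shares, 0 to 1, of the picture: columns of its width, rows of its height, round what is visible of it).
- bot.trace(camera, query): "region" (420x560 bool, what is visible of it) and "box" ([left, top, width, height] as shares, 0 to 1, of the picture: columns of its width, rows of its height, round what is visible of it).
- bot.landmark_of(camera, query): "location" ([column, row] as shares, 0 to 1, of the picture: columns of its width, rows of its height: a listed point, or the origin of a listed thing).
The state is a dict: "time": time; "q": joint angles; "qd": joint speeds; "tau": joint torques, N m; "tool_pos": TCP position; "eef_rot": TCP orientation; "force": force on the tool from outside, world axes, zero at the start; "torque": the same for the moment, N m; "finger_gap": finger opening in mm.
Only numpy, scipy, OpenCV 4.12 (cv2) and the standard library are available. Lean on these libraries where they do the work, as an engineer would, in place of code of your own. Each camera call takes 0.05 s, during which the arm holds its last target.

TASK

Lift the orange push stick off its hook and, with the stick alone (gripper and arm never touching the blank), feed the loose brown blank lying in front of the bench shear under the clear guard until it sits square and fully home: its long edge against the side fence and its leading end against the back gauge, without shifting the gauge. Then stand the push stick upright on its sole on the bench, let go of it, and leave everything else where it was.

Things in the scene. Friction and masses are not known exactly. Their poses are not given: they have to be found in the camera images.
- shear: Green hand-lever bench shear, fixed. Origin on the bench under the middle of the guard's front face; +x = feed direction, towards the back gauge; +y = the fence side; z up. Flat steel table, top 45 mm above the bench, x -200 to 240, y -125 to 125 mm. End frames at y = +-135 to 160, x -12 to 105 mm, 185 mm high. In front of the guard only the fence rises above the table. Parked hand lever: not used.
- guard_slot (a point): On the table under the guard's front face, 55 mm from the shear's middle towards the fence; shear's axes. The clear finger guard with a yellow lower rim stands across the table here, up to 145 mm above the bench; its opening is 22 mm high, 268 mm wide. Behind it the raised hold-down and blade leave 20 mm.
- fence_end (a point): Foot of the fence's working face at its loading end; shear's axes. The aluminium side fence runs 320 mm from here along +x, 14 mm high, 18 mm thick; its working face lies at this y (90 mm from the shear's middle) and looks to the shear's -y.
- home_corner (a point): The corner the blank must reach: where the back gauge's face meets the line of the fence's face, at table height; shear's axes. The gauge is an upright steel plate square to the fence, facing -x, 27 mm high, 176 mm wide. Its setting varies (125 to 145 mm past the guard's front face). It is clamped by friction on two rods and slips if pushed with more than about 45 N.
- blank: The workpiece: brown phenolic sheet, 120 (x) x 70 (y) x 4 mm, about 55 g, loose, flat on the shear's table before the guard. Origin: centre of its underside; +x to its leading end (guard), +y to its long edge on the fence side. It starts 10 to 50 mm short of the guard, about 3 to 17 mm off the fence and up to 3 degrees out of square.
- blank_corner (a point): The blank's leading corner on the fence side, on its underside (60 mm along +x and 35 mm along +y from the blank's origin).
- stick: Orange push stick, loose, about 160 g, a flat profile 20 mm thick (y). Origin on its flat sole under the middle of the handle; +x to the nose, z up. Body x -55 to 55 mm, 112 mm high, hand hole x -40 to 40, z 40 to 80, handle bar above it. Sides flat, at y = +-10. A nose 14 mm high runs on along the sole to x = 150 mm. It hangs level by the underside of the handle bar.
- stick_grip (a point): Grip point in the handle bar, 100 mm above the sole and 12 mm below the bar's top. Grip across the 20 mm thickness (the stick's y).
- stick_notch (a point): Foot of the upright pushing face at the nose's end: 142 mm ahead of the stick's origin, at sole level. The face is 6 mm high and 20 mm wide; above it a lip (6 to 14 mm above the sole) reaches 8 mm further forward, over the work.
- stand: Hook stand, fixed: dark steel post 142 mm high; origin on the bench under it. Base plate 10 mm thick, x -30 to 90, y -80 to 80 mm. A double-prong hook of 10 mm rod points to its -x: level prongs at y = +-20 mm, 110 mm long, tops 140 mm above the bench, their ends turned up 13 mm more at x -110 to -121 mm. The stick hangs across the prongs, nose to the stand's +y.
- hook (a point): Middle between the prongs, at the height of their tops, 50 mm from the post; stand's axes. The stick's handle bar rests here, within 15 mm; the upturned ends stand some 45 mm from its side: open the fingers to about 50 mm, not more. To come off it must rise 15 to 28 mm, then move along the stand's -x past the ends.
- offcut: Narrow brown offcut strip, 100 x 22 x 4 mm, lying loose on the shear's table on the side away from the fence. A bystander.
- radio_board: Reddish-brown populated circuit board, 150 x 85 mm, about 20 mm high. A bystander.
- supply_board: Green open-frame power-supply board, 110 x 58 mm, about 33 mm high. A bystander.
- meter: Red and grey handheld multimeter lying on its back, 155 x 78 x 43 mm. A bystander.
- cleaner: White plastic bottle with a red cap, 56 mm across, 150 mm high. A bystander.
- parts_tray: Blue divided parts tray, 180 x 120 x 45 mm. A bystander.
- screwdriver: Yellow-handled screwdriver, 160 mm long. A bystander.
There are look-alikes about, which are no part of the job. Several things have the shape of the blank; the one meant has the colours described above.

How it is judged:
By the outcome, as a careful person would: the job done as asked, in the order asked, and still so for the second after the job is handed in, with the robot touching nothing.
It also fails if it takes over 72 s, if anything falls off the work surface, if the arm or the gripper's body presses on something with over 40 N, if the wrist force passes 120 N, or if a joint passes its speed limit or range.

## Working session

There is one attempt and no reset: what is moved stays moved. The work goes in short steps, Python scripts to look and compute and a tool call to move; the robot and the scene stay as the last step left them, time stands still between calls to the robot, and variables do not carry over. Pictures are saved under pics/ and viewed, and the job is handed in when it is done.

Besides the shell and the picture viewer there is one more tool, called after "Call:" by a JSON object that holds its "api" and its "payload", one argument or row to a line. carry_out: Moves the arm, as the interface text tells. Its arguments: {"type":"object","properties":{"motion":{"type":"array"},"grip":{"type":"number"},"force":{"type":"number"}},"required":["motion"]}

```bash
mkdir -p pics; ls
python3 - <<'E'
from cell import bot
import cv2,numpy as np
print(bot.get_obs())
for n in ("scene","side","wrist"):
    im=bot.get_image(n); cv2.imwrite(f"pics/{n}0.png",im[:,:,::-1])
    m=bot.camera_model(n); print(n,m["fovy"],m["cx"],m["cy"]); print(np.round(m["pose"],3))
    for q in ("shear","blank","stick","stand","offcut"):
        print(q,[(round(d["score"],2),[round(v*s) for v,s in zip(d["box"],(560,420,560,420))]) for d in bot.find_in(n,q)])
    for q in ("guard_slot","fence_end","home_corner","blank","blank_corner","stick","stick_grip","stick_notch","stand","hook"):
        print(q,[(round(d["score"],2),[round(v*s,1) for v,s in zip(d["location"],(560,420))]) for d in bot.landmark_of(n,q)])
E
```

```text
pics
{'time': 0.0, 'q': array([ 0.01413322,  0.32184554, -0.07007536,  1.45169326,  0.0226141 ,
        1.37076256, -0.05691211]), 'qd': array([-6.47629324e-05, -1.38071587e-03, -1.18910931e-03,  2.32786961e-04,
       -2.40787670e-03,  8.01665581e-04,  1.11195779e-03]), 'tau': array([-2.58547143e-04, -4.91284704e+01, -4.03903294e-01, -3.12526345e+01,
       -6.40594075e-02,  4.37659642e-02,  1.61017233e-04]), 'tool_pos': array([ 6.49481615e+02, -8.02489993e-02,  2.38437595e+02]), 'eef_rot': array([-2.22056133, -2.22051596,  0.0022565 ]), 'force': array([-0.14273507, -0.31145373,  0.35317973]), 'torque': array([ 0.0431778 ,  0.02491847, -0.02343965]), 'finger_gap': 86.95252185420222}
scene 52.309666781029804 277.94819658209946 215.39246809758168
[[ 1.760000e-01  6.330000e-01 -7.540000e-01  1.491308e+03]
 [ 9.840000e-01 -1.260000e-01  1.250000e-01 -2.107210e+02]
 [-1.600000e-02 -7.640000e-01 -6.450000e-01  9.776730e+02]
 [ 0.000000e+00  0.000000e+00  0.000000e+00  1.000000e+00]]
shear [(0.72, [265, 179, 176, 124]), (0.27, [368, 216, 29, 31])]
blank [(0.83, [226, 289, 43, 39]), (0.56, 
[... 1788 characters left out ...]
15163221 205.14520821276935
[[ 1.00000e+00 -0.00000e+00  1.00000e-03  6.49347e+02]
 [ 0.00000e+00 -9.57000e-01 -2.90000e-01  7.91340e+01]
 [ 1.00000e-03  2.90000e-01 -9.57000e-01  3.84535e+02]
 [ 0.00000e+00  0.00000e+00  0.00000e+00  1.00000e+00]]
shear [(0.94, [1, 0, 477, 261])]
blank [(0.94, [302, 260, 79, 83]), (0.82, [151, 103, 76, 113]), (0.67, [2, 74, 15, 5])]
stick []
stand []
offcut []
guard_slot [(0.95, [172.5, 66.3])]
fence_end [(0.85, [160.6, 254.4])]
home_corner []
blank [(0.89, [193.5, 161.5]), (0.75, [234.0, 69.7]), (0.6, [339.2, 303.3])]
blank_corner [(0.84, [152.4, 101.1]), (0.67, [292.8, 284.4]), (0.32, [162.4, 259.4])]
stick []
stick_grip []
stick_notch []
stand []
hook []
```

View pics/scene0.png

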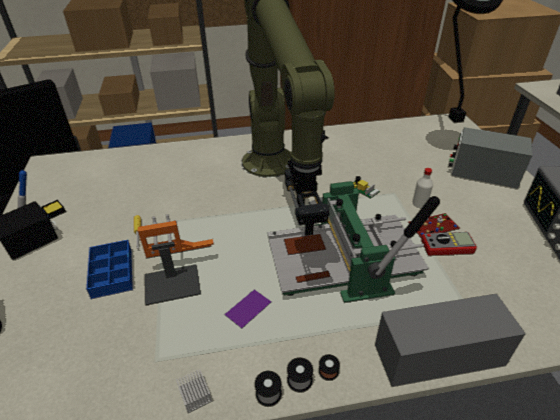

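View pics/side0.png

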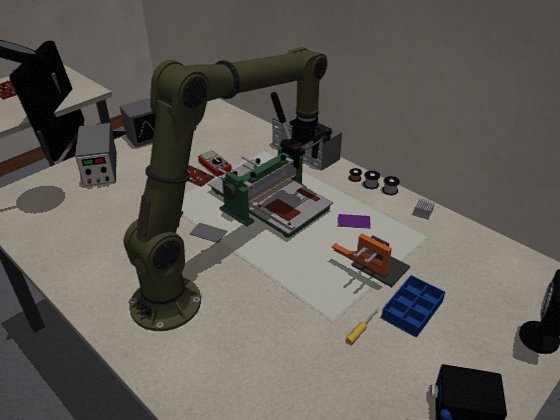

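View pics/wrist0.png

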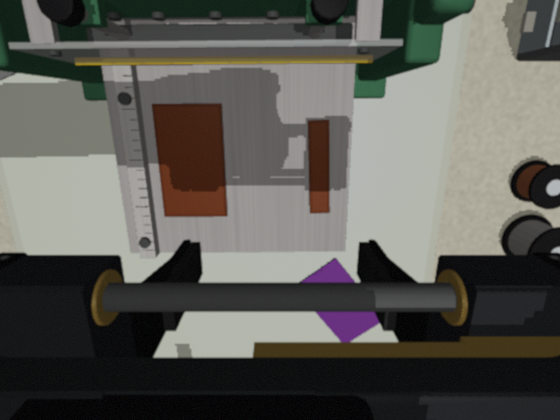

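```bash
cat > h.py <<'E'
import numpy as np
from cell import bot
def ray(m,u,v):
    f=210/np.tan(np.radians(m["fovy"]/2)); P=np.array(m["pose"])
    d=P[:3,:3]@np.array([(u-m["cx"])/f,(v-m["cy"])/f,1]); return P[:3,3],d
def onz(m,u,v,z):
    o,d=ray(m,u,v); return o+d*(z-o[2])/d[2]
def proj(m,p):
    f=210/np.tan(np.radians(m["fovy"]/2)); P=np.array(m["pose"])
    c=P[:3,:3].T@(np.asarray(p,float)-P[:3,3]); return m["cx"]+f*c[0]/c[2], m["cy"]+f*c[1]/c[2]
def tri(rs):
    A=0;b=0
    for o,d in rs:
        d=d/np.linalg.norm(d); M=np.eye(3)-np.outer(d,d); A=A+M; b=b+M@o
    p=np.linalg.solve(A,b)
    return p,[np.linalg.norm((np.eye(3)-np.outer(d,d)/(d@d))@(p-o)) for o,d in rs]
E
python3 - <<'E'
from h import *
np.set_printoptions(precision=1,suppress=True)
s,d,w=[bot.camera_model(n) for n in("scene","side","wrist")]
for n,a,b in [("grip",(160.7,228),(375.7,246.5)),("notch",(212.3,243.2),(333.6,247.7)),("origin",(163.2,255.4),(373.2,265.9)),("hook",(161.3,232.6),(369.6,251.6)),("fence_end",(268,237.9),(297.2,226.8)),("blank",(304.1,243.9),(282.1,213.8)),("slot",(334.3,236.1),(262.2,200.8))]:
    print(n,*tri([ray(s,*a),ray(d,*b)]))
print("stick z60/160: ",onz(s,160.7,228,160),onz(d,375.7,246.5,160),onz(s,163.2,255.4,60),onz(d,373.2,265.9,60))
for n,p in [("slot",(172.5,66.3)),("fence_end",(160.6,254.4)),("blank",(193.5,161.5)),("bc",(152.4,101.1))]: print(n,onz(w,*p,45))
print("blank corners top",[onz(w,*p,49)for p in((153.5,104.5),(222,104),(227,216),(163.5,216.5))])
print("home scene",onz(s,366.9,226.3,45))
E
```

```text
grip [ 524.5 -401.6  154.9] [np.float64(7.320943560774372), np.float64(7.320943560774334)]
notch [ 513.5 -256.8   61.4] [np.float64(0.49390199516526556), np.float64(0.4939019951650953)]
origin [ 536.4 -404.7   60.3] [np.float64(0.5600713450541902), np.float64(0.5600713450541063)]
hook [ 514.8 -397.3  132.6] [np.float64(0.58985571833042), np.float64(0.5898557183302127)]
fence_end [516.3 -85.1  52.9] [np.float64(3.192828297167859), np.float64(3.1928282971679454)]
blank [548.6  22.8  35.2] [np.float64(5.3565355110699375), np.float64(5.356535511069985)]
slot [543.3 122.3  46.2] [np.float64(4.983481129025726), np.float64(4.98348112902562)]
stick z60/160:  [ 526.3 -394.   160. ] [ 520.7 -412.   160. ] [ 536.4 -405.3   60. ] [ 536.5 -404.    60. ]
slot [544.8 118.8  45. ]
fence_end [511.4 -83.6  45. ]
blank [558.2  25.   45. ]
bc [521.4  86.3  45. ]
blank corners top [array([523.6,  83. ,  49. ]), array([592.3,  83.5,  49. ]), array([591.7, -35. ,  49. ]), array([521.2, -35.6,  49. ])]
home scene [513.4 244.7  45. ]
```

Run:
```python
import cv2
a=cv2.imread("pics/scene0.png")[170:320,120:450]; cv2.imwrite("pics/sc_c.png",cv2.resize(a,None,fx=2.4,fy=2.4,interpolation=2))
a=cv2.imread("pics/side0.png")[140:300,200:430]; cv2.imwrite("pics/sd_c.png",cv2.resize(a,None,fx=3.4,fy=3.4,interpolation=2))
```

```text
(no output)
```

View pics/sc_c.png

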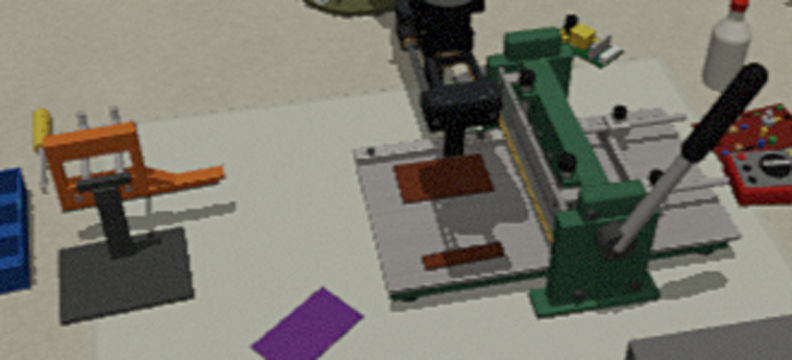

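View pics/sd_c.png

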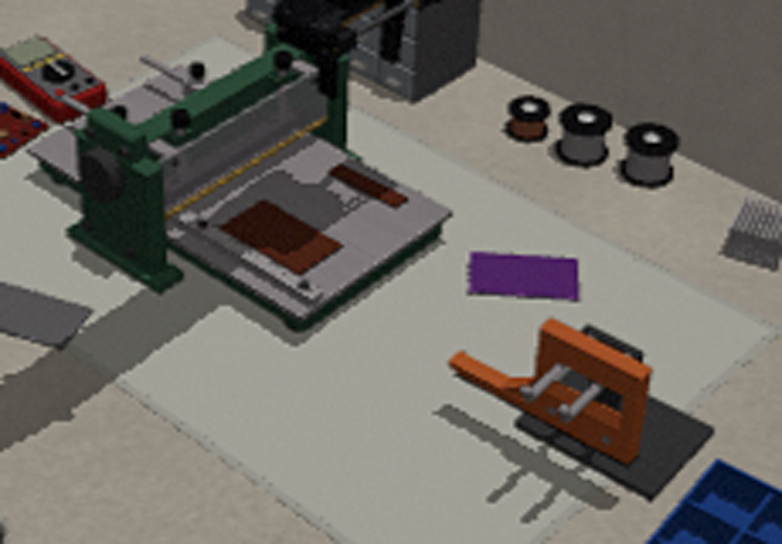

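Call:
{"api": "carry_out", "payload": {
  "motion": [
    [[-4.4,-1.3,-0.9],[0,0,0]],
    [[-4.4,-1.3,-0.9],[0,0,0]],
    [[-4.4,-1.3,-0.9],[0,0,0]],
    [[-4.4,-1.3,-0.9],[0,0,0]],
    [[-4.4,-1.3,-0.9],[0,0,0]],
    [[-4.4,-1.3,-0.9],[0,0,0]],
    [[-4.4,-1.3,-0.9],[0,0,0]],
    [[-4.4,-1.3,-0.9],[0,0,0]],
    [[-4.4,-1.3,-0.9],[0,0,0]],
    [[0,0,0],[0,0,-4]],
    [[0,0,0],[0,0,-4]],
    [[0,0,0],[0,0,0]]
  ],
  "grip": 0.15
}}

```text
time: 3.6
tool_pos: [532.8, -396.4, 320.5]
eef_rot: [-2.062, -2.37, -0.0]
force: [0.0, 1.1, -0.9]
finger_gap: 49.9
```

```bash
cat > look.py <<'E'
import sys,cv2
from h import *
np.set_printoptions(precision=1,suppress=True)
o=bot.get_obs(); m=bot.camera_model("wrist"); im=bot.get_image("wrist")
cv2.imwrite(f"pics/{sys.argv[1]}.png",im[:,:,::-1]); np.savez(f"pics/{sys.argv[1]}.npz",**{k:np.array(v) for k,v in m.items()})
print(o["time"],o["tool_pos"],o["finger_gap"],o["force"]);
from scipy.spatial.transform import Rotation as R
print(R.from_rotvec(o["eef_rot"]).as_matrix().round(3))
for q in sys.argv[2:]:
    q,z=q.split(":")
    for d in bot.landmark_of("wrist",q):
        u,v=d["location"][0]*560,d["location"][1]*420; print(q,round(d["score"],2),round(u,1),round(v,1),onz(m,u,v,float(z)))
E
python3 look.py w1 stick:60 stick_grip:160 stick_notch:60 hook:140 stand:0
```

```text
3.6 [ 532.8 -396.4  320.5] 49.9041526754821 [ 0.   1.1 -0.9]
[[-0.1  1.   0. ]
 [ 1.   0.1  0. ]
 [ 0.   0.  -1. ]]
stick 0.97 271.1 175.7 [ 522.6 -401.6   60. ]
stick_grip 0.89 272.0 197.4 [ 526.  -402.6  160. ]
stick_notch 0.66 282.8 55.6 [ 517.4 -259.1   60. ]
stand 0.71 307.2 169.3 [ 574.2 -397.1    0. ]
```

View pics/w1.png

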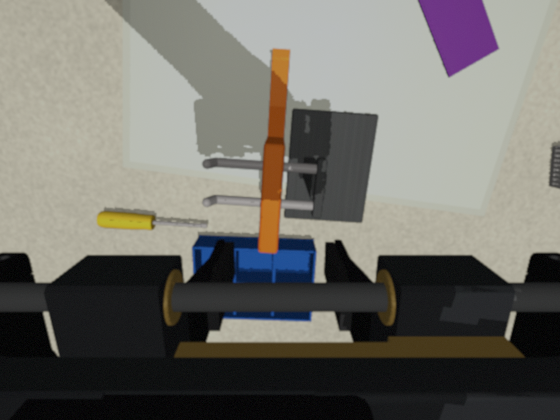

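Run:
```python
import cv2
from h import *
np.set_printoptions(precision=1,suppress=True)
z=np.load("pics/w1.npz");m={k:z[k] for k in z}
im=cv2.imread("pics/w1.png").astype(int)
b,g,r=im[...,0],im[...,1],im[...,2]
M=(r>90)&(r-b>70)&(r-g>40)
for v in (56,70,90,110,130,150,160,170,180,190,210,220,230,240,248):
    c=np.where(M[v,240:310])[0]+240
    if len(c): 
        h=172 if v>142 else 74
        print(v,c.min(),c.max(),r[v,c].mean(),onz(m,c.min()-.5,v,h),onz(m,c.max()+.5,v,h))
rr=np.where(M[:,240:310].any(1))[0];print(rr.min(),rr.max())
print(onz(m,274,141,172),onz(m,268,rr.max()+.5,172), onz(m,281,rr.min(),74))
```

```text
56 272 288 182.8235294117647 [ 505.  -263.3   74. ] [ 523.9 -260.6   74. ]
70 272 287 181.625 [ 506.9 -277.7   74. ] [ 524.9 -275.2   74. ]
90 271 286 143.4375 [ 508.6 -299.1   74. ] [ 526.9 -296.5   74. ]
110 270 284 133.93333333333334 [ 510.3 -321.2   74. ] [ 527.8 -318.7   74. ]
130 268 283 133.9375 [ 511.  -344.3   74. ] [ 529.9 -341.6   74. ]
150 264 283 138.1 [ 512.2 -355.9  172. ] [ 530.2 -353.3  172. ]
160 264 282 138.52631578947367 [ 513.3 -364.9  172. ] [ 530.6 -362.5  172. ]
170 263 282 136.6 [ 513.5 -374.3  172. ] [ 532.  -371.7  172. ]
180 263 281 137.57894736842104 [ 514.7 -383.7  172. ] [ 532.4 -381.2  172. ]
190 262 281 142.25 [ 515.  -393.4  172. ] [ 533.7 -390.8  172. ]
210 261 279 183.3684210526316 [ 516.5 -413.3  172. ] [ 534.6 -410.7  172. ]
220 260 278 182.94736842105263 [ 516.7 -423.6  172. ] [ 535.1 -421.   172. ]
230 259 278 181.85 [ 517.  -434.1  172. ] [ 536.5 -431.3  172. ]
240 258 277 178.85 [ 517.3 -444.7  172. ] [ 537. -442.  172.]
248 258 277 178.6 [ 518.4 -453.3  172. ] [ 538.2 -450.6  172. ]
49 252
[ 520.6 -346.5  172. ] [ 529.4 -456.8  172. ] [ 514.6 -254.7   74. ]
```

Run:
```python
import cv2
from h import *
np.set_printoptions(precision=1,suppress=True)
z=np.load("pics/w1.npz");m={k:z[k] for k in z}
for p in((240,164),(240,203),(300,168),(300,206),(208,163),(208,201)): print(p,onz(m,*p,138))
im=cv2.imread("pics/w1.png")[130:260,180:340]; cv2.imwrite("pics/w1c.png",cv2.resize(im,None,fx=4.5,fy=4.5,interpolation=2))
```

```text
(240, 164) [ 488.9 -377.8  138. ]
(240, 203) [ 493.3 -419.6  138. ]
(300, 168) [ 550.9 -373.4  138. ]
(300, 206) [ 557.3 -414.   138. ]
(208, 163) [ 456.2 -381.4  138. ]
(208, 201) [ 459.2 -422.1  138. ]
```

View pics/w1c.png

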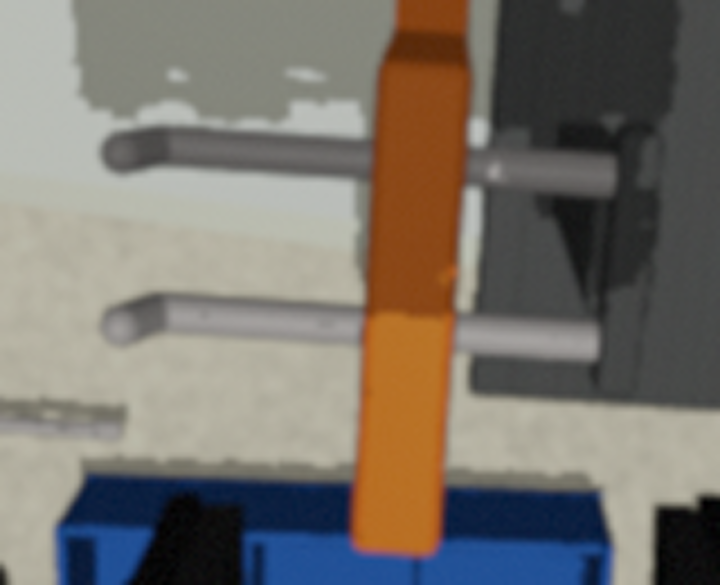

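Call:
{"api": "carry_out", "payload": {
  "motion": [
    [[0,0,0],[0,0,3.8]],
    [[0,-0.8,2],[0,0,0]],
    [[0,0,4],[0,0,0]],
    [[0,0,4],[0,0,0]],
    [[0,0,3],[0,0,0]],
    [[0,0,1.5],[0,0,0]],
    [[0,0,0.5],[0,0,0]],
    [[0,0,0],[0,0,0]]
  ]
}}

```text
time: 4.7
tool_pos: [525.4, -396.8, 171.1]
eef_rot: [2.138, 2.301, 0.0]
force: [0.6, -0.6, 0.1]
finger_gap: 50.7
```

Run:
```python
from h import *
import cv2
for n in("wrist","scene"):cv2.imwrite(f"pics/g1{n}.png",bot.get_image(n)[:,:,::-1])
a=cv2.imread("pics/g1scene.png")[170:320,120:270]; b=cv2.imread("pics/g1wrist.png")
cv2.imwrite("pics/g1.png",np.hstack([cv2.resize(a,(420,420)),b])[:, :].copy()) if 0 else cv2.imwrite("pics/g1.png",cv2.resize(np.hstack([cv2.resize(a,(420,420)),b]),(800,343)))
```

```text
(no output)
```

View pics/g1.png

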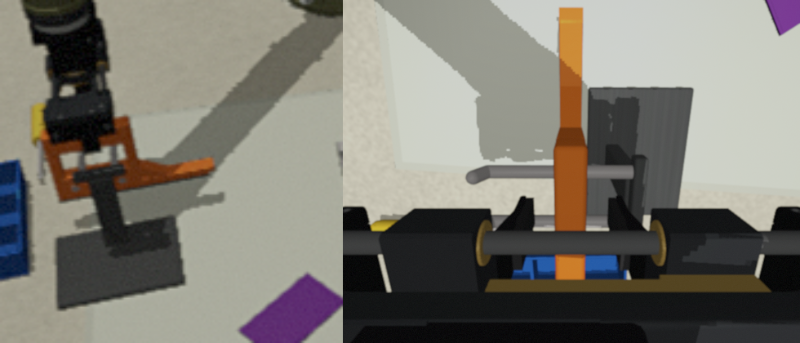

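Call:
{"api": "carry_out", "payload": {
  "motion": [
    [[0,0,1.1],[0,0,0]],
    [[0,0,0],[0,0,0]],
    [[0,0,0],[0,0,0]]
  ]
}}

```text
time: 5.1
tool_pos: [524.9, -396.5, 159.5]
eef_rot: [-2.138, -2.301, 0.0]
force: [0.3, 0.2, 0.8]
finger_gap: 50.2
```

Call:
{"api": "carry_out", "payload": {
  "motion": [
    [[0,0,0],[0,0,0]],
    [[0,0,0],[0,0,0]],
    [[0,0,0],[0,0,0]],
    [[0,0,0],[0,0,0]],
    [[0,0,0],[0,0,0]]
  ],
  "grip": -1,
  "force": 50
}}

```text
time: 5.6
tool_pos: [525.1, -396.6, 159.6]
eef_rot: [2.138, 2.301, 0.0]
force: [1.1, -0.2, 1.1]
finger_gap: 19.4
```

Call:
{"api": "carry_out", "payload": {
  "motion": [
    [[0,0,-0.7],[0,0,0]],
    [[0,0,-0.7],[0,0,0]],
    [[0,0,-0.7],[0,0,0]],
    [[0,0,0],[0,0,0]],
    [[0,0,0],[0,0,0]]
  ]
}}

```text
time: 6.1
tool_pos: [525.2, -396.7, 181.0]
eef_rot: [2.138, 2.301, 0.0]
force: [-0.3, 0.2, -2.0]
finger_gap: 19.3
```

```bash
python3 look.py w2
python3 - <<'E'
from h import *
import cv2
a=bot.get_image("side")[:,:,::-1][190:310,300:450]; b=cv2.imread("pics/w2.png")
cv2.imwrite("pics/g2.png",cv2.resize(np.hstack([cv2.resize(a,(525,420)),b]),(800,310)))
E
```

```text
6.1 [ 525.2 -396.7  181. ] 19.30119073261456 [-0.3  0.2 -2. ]
[[-0.1  1.   0. ]
 [ 1.   0.1 -0. ]
 [-0.   0.  -1. ]]
```

View pics/g2.png

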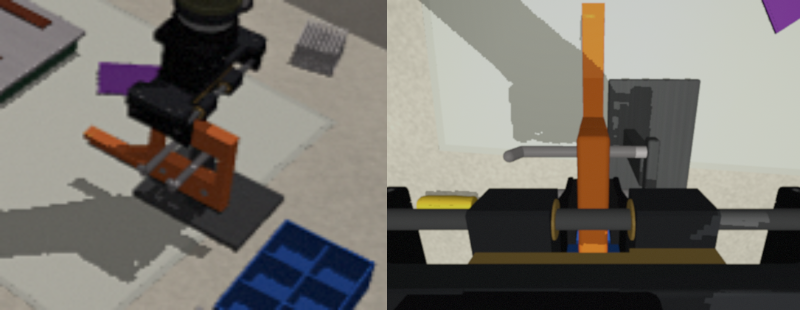

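Call:
{"api": "carry_out", "payload": {
  "motion": [
    [[0,-1.5,0],[0,0,0]],
    [[0,-2.5,0],[0,0,0]],
    [[0,-2.5,0],[0,0,0]],
    [[0,-2.5,0],[0,0,0]],
    [[0,-2.0,0],[0,0,0]],
    [[0,-1,0],[0,0,0]],
    [[0,0,-2.5],[0,0,0]],
    [[0,0,-4],[0,0,0]],
    [[0,0,-2],[0,0,0]],
    [[0,0,0],[0,0,0]]
  ]
}}

```text
time: 7.2
tool_pos: [407.3, -406.5, 269.3]
eef_rot: [2.133, 2.297, 0.001]
force: [-0.5, -0.7, -2.6]
finger_gap: 19.2
```

Run:
```python
from h import *
import cv2
np.set_printoptions(precision=1,suppress=True)
o=bot.get_obs();print(o["tool_pos"],o["finger_gap"],o["force"],o["torque"])
a=bot.get_image("side");b=bot.get_image("scene");w=bot.get_image("wrist")
cv2.imwrite("pics/s3.png",a[:,:,::-1]);cv2.imwrite("pics/c3.png",b[:,:,::-1]);cv2.imwrite("pics/w3.png",w[:,:,::-1])
R={}
for n in("side","scene","wrist"):
  for q in("stick","stick_grip","stick_notch"):
    for d in bot.landmark_of(n,q)[:1]:
        u=d["location"][0]*560,d["location"][1]*420; print(n,q,round(d["score"],2),u); R[n,q]=ray(bot.camera_model(n),*u)
for q in("stick","stick_grip","stick_notch"):
    r=[R[k] for k in R if k[1]==q]
    if len(r)>1: print(q,*tri(r))
cv2.imwrite("pics/g3.png",cv2.resize(np.hstack([cv2.resize(a[180:330,280:480],(560,420)),w])[:,:,::-1],(800,300)))
```

```text
[ 407.3 -406.5  269.3] 19.203775612675575 [-0.5 -0.7 -2.6] [-0. -0. -0.]
side stick 0.83 (352.688, 264.81)
side stick_grip 0.55 (359.52, 240.40800000000002)
side stick_notch 0.95 (315.0, 239.988)
scene stick 0.79 (151.70399999999998, 202.482)
scene stick_grip 0.69 (151.98399999999998, 175.18200000000002)
scene stick_notch 0.79 (204.4, 191.52)
wrist stick 0.93 (277.984, 218.988)
wrist stick_grip 0.86 (280.504, 284.088)
wrist stick_notch 0.98 (280.224, 19.782)
stick [ 404.2 -416.8  163.7] [np.float64(3.455429013696176), np.float64(7.263904805143503), np.float64(4.2421365053744715)]
stick_grip [ 407.6 -412.8  262.1] [np.float64(9.777025673118127), np.float64(10.003549217088633), np.float64(1.9361786323310526)]
stick_notch [ 397.1 -266.7  175.2] [np.float64(2.8923535814268098), np.float64(5.9411952335566385), np.float64(4.408837304257054)]
```

View pics/g3.png

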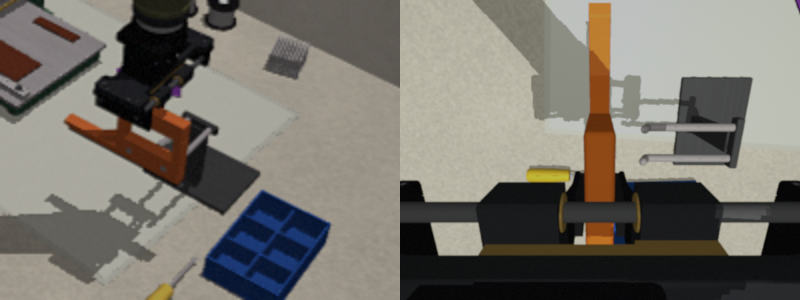

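Run:
```python
import cv2
im=cv2.imread("pics/wrist0.png")[20:270,90:240]; cv2.imwrite("pics/w0c.png",cv2.resize(im,None,fx=2.4*1.6,fy=2.4,interpolation=2))
im=cv2.imread("pics/wrist0.png")[20:270,90:380]; cv2.imwrite("pics/w0d.png",cv2.resize(im,None,fx=2.4,fy=2.4,interpolation=2))
```

```text
(no output)
```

View pics/w0c.png

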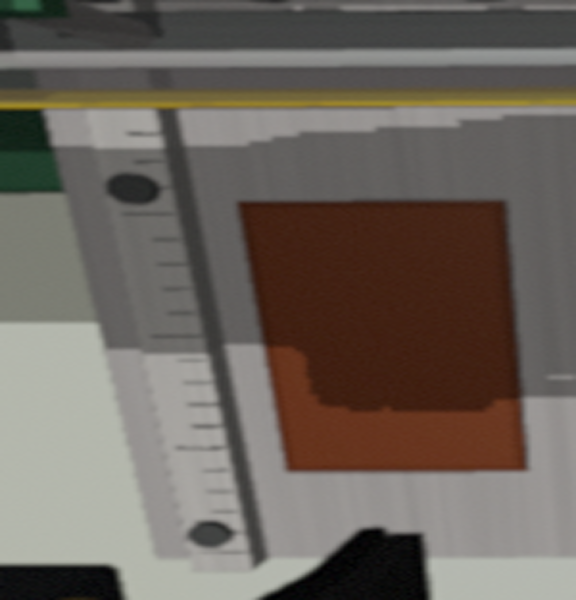

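View pics/w0d.png

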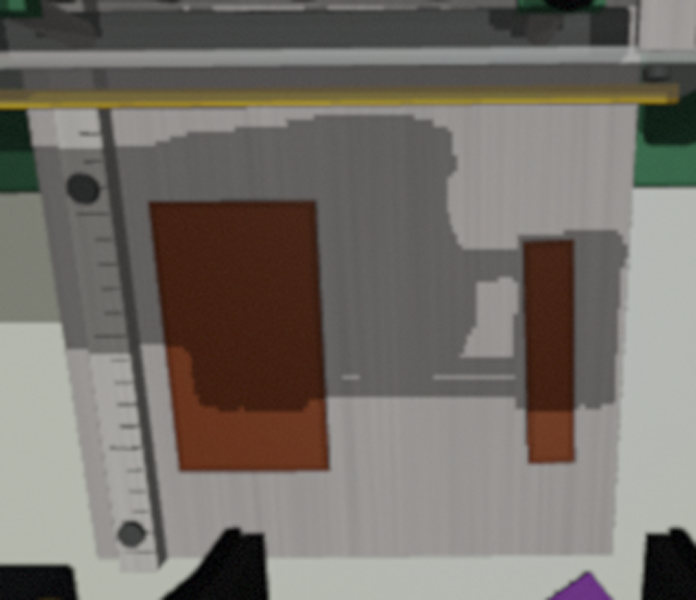

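Run:
```python
from h import *
np.set_printoptions(precision=1,suppress=True)
# w0 camera
o=None
P=np.eye(4)
import json
m=bot.camera_model("wrist")
m=dict(fovy=66.67165878854469,cx=279.1387,cy=205.1452)
# precise w0 pose: from tool pose at start & current relative transform
from scipy.spatial.transform import Rotation as R
ob=bot.get_obs(); T=np.eye(4);T[:3,:3]=R.from_rotvec(ob["eef_rot"]).as_matrix();T[:3,3]=ob["tool_pos"]
X=np.linalg.inv(T)@np.array(bot.camera_model("wrist")["pose"]); print(X.round(3)); np.save("X.npy",X)
T0=np.eye(4);T0[:3,:3]=R.from_rotvec([-2.22056133,-2.22051596,0.0022565]).as_matrix();T0[:3,3]=[649.48,-.08,238.44]
m["pose"]=T0@X; print(m["pose"].round(3))
px=lambda a,b:(90+a/3.84,20+b/2.4)
pd=lambda a,b:(90+a/2.4,20+b/2.4)
print("foot",onz(m,*px(178,108),45),onz(m,*px(268,560),45))
print("top",onz(m,*px(163,108),59),onz(m,*px(253,565),59))
print("blank",[onz(m,*px(*p),49) for p in((238,201),(505,201),(527,469),(288,470))])
print("rim",onz(m,*px(0,106),67),onz(m,*pd(680,103),67))
print("table front edge",onz(m,*pd(97,558),45),onz(m,*pd(612,555),45),"right edge",onz(m,*pd(634,110),45))
print("offcut",[onz(m,*pd(*p),49) for p in((523,240),(574,239),(574,462),(529,462))])
```

```text
[[  -0.    -1.    -0.3   79.2]
 [   1.    -0.     0.    -0.7]
 [  -0.    -0.3    1.  -145. ]
 [   0.     0.     0.     1. ]]
[[  1.    0.   -0.  649.1]
 [ -0.   -1.   -0.3  79.1]
 [ -0.    0.3  -1.  383.4]
 [  0.    0.    0.    1. ]]
foot [508.9 119.8  45. ] [510.  -81.9  45. ]
top [511.  118.2  59. ] [511.1 -77.7  59. ]
blank [array([521.5,  83.7,  49. ]), array([591. ,  83.7,  49. ]), array([591.2, -34. ,  49. ]), array([522.3, -34.5,  49. ])]
rim [475.7 117.9  67. ] [734.5 118.9  67. ]
table front edge [476.  -80.8  45. ] [724.8 -79.1  45. ] right edge [721.9 119.   45. ]
offcut [array([677.7,  68. ,  49. ]), array([699.2,  68.4,  49. ]), array([703.7, -30.6,  49. ]), array([683. , -30.6,  49. ])]
```

Call:
{"api": "carry_out", "payload": {
  "motion": [
    [[0,0,0],[0,0,3.9]],
    [[3.8,2.3,0],[0,0,0]],
    [[3.8,2.3,0],[0,0,0]],
    [[3.8,2.3,0],[0,0,0]],
    [[3.8,2.3,0],[0,0,0]],
    [[3.8,2.3,0],[0,0,0]],
    [[3.8,2.3,0],[0,0,0]],
    [[3.8,2.3,0],[0,0,0]],
    [[3.8,2.3,0],[0,0,0]],
    [[3.8,2.3,1.5],[0,0,0]],
    [[0,0,3],[0,0,0]],
    [[0,0,2],[0,0,0]]
  ]
}}

```text
time: 9.0
tool_pos: [610.6, -59.8, 198.6]
eef_rot: [-2.21, -2.231, 0.001]
force: [0.1, -1.5, -2.1]
finger_gap: 19.8
```

```bash
python3 look.py w4 blank_corner:45 fence_end:45 guard_slot:45
```

```text
9.0 [610.6 -59.8 198.6] 19.757745317903012 [ 0.1 -1.5 -2.1]
[[-0.  1. -0.]
 [ 1.  0.  0.]
 [ 0. -0. -1.]]
blank_corner 0.59 174.7 23.4 [521.4  86.5  45. ]
```

View pics/w4.png

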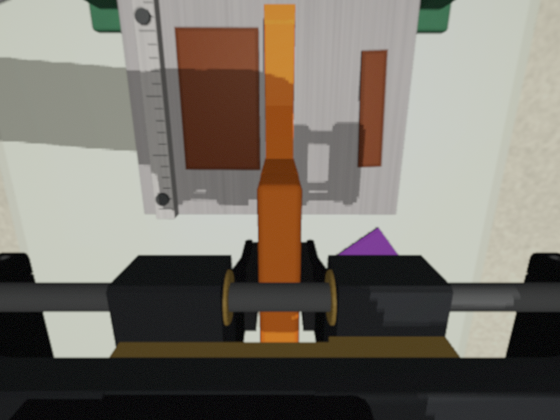

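Call:
{"api": "carry_out", "payload": {
  "motion": [
    [[-0.4,1.0,0],[0,0,0.2]],
    [[0,0,3],[0,0,0]],
    [[0,0,1.7],[0,0,0]],
    [[0,0,0],[0,0,0]],
    [[0,0,0],[0,0,0]]
  ]
}}

```text
time: 9.7
tool_pos: [621.7, -66.8, 155.0]
eef_rot: [2.219, 2.221, 0.002]
force: [0.1, -0.2, -1.2]
finger_gap: 20.0
```

Call:
{"api": "carry_out", "payload": {
  "motion": [
    [[0,0,0.2],[0,0,0]],
    [[0,0,0.2],[0,0,0]],
    [[0,0,0],[0,0,0]],
    [[0,0,0],[0,0,0]]
  ]
}}

```text
time: 10.1
tool_pos: [620.8, -66.3, 150.0]
eef_rot: [2.219, 2.223, 0.001]
force: [0.3, 0.6, -1.4]
finger_gap: 19.4
```

Call:
{"api": "carry_out", "payload": {
  "motion": [
    [[0,0,0.2],[0,0,0]],
    [[0,0,0.1],[0,0,0]],
    [[0,0,0],[0,0,0]]
  ]
}}

```text
time: 10.4
tool_pos: [620.4, -66.2, 146.3]
eef_rot: [-2.219, -2.223, 0.0]
force: [-0.0, -0.5, -1.4]
finger_gap: 19.8
```

Call:
{"api": "carry_out", "payload": {
  "motion": [
    [[0,0,0.1],[0,0,0]],
    [[0,0,0.1],[0,0,0]],
    [[0,0,0],[0,0,0]]
  ]
}}

```text
time: 10.7
tool_pos: [620.7, -66.3, 144.7]
eef_rot: [2.219, 2.223, 0.0]
force: [-0.3, 0.3, -1.0]
finger_gap: 19.5
```

Call:
{"api": "carry_out", "payload": {
  "motion": [
    [[0,0,0.1],[0,0,0]],
    [[0,0,0],[0,0,0]],
    [[0,0,0],[0,0,0]]
  ]
}}

```text
time: 11.0
tool_pos: [620.8, -66.3, 144.7]
eef_rot: [2.219, 2.223, 0.001]
force: [-2.3, -0.6, 4.8]
finger_gap: 20.0
```

Call:
{"api": "carry_out", "payload": {
  "motion": [
    [[0,0,0.1],[0,0,0]],
    [[0,0,0],[0,0,0]],
    [[0,0,0],[0,0,0]]
  ]
}}

```text
time: 11.3
tool_pos: [620.9, -66.3, 144.7]
eef_rot: [2.219, 2.223, 0.001]
force: [-3.4, 0.7, 10.3]
finger_gap: 19.5
```

Call:
{"api": "carry_out", "payload": {
  "motion": [
    [[0,0,-0.3],[0,0,0]],
    [[0,-0.5,0],[0,0,0]],
    [[0,-0.6,0],[0,0,0]],
    [[0,-0.5,0],[0,0,0]],
    [[0,-0.3,0],[0,0,0]],
    [[0,-0.3,0],[0,0,0]],
    [[0,-0.3,0],[0,0,0]],
    [[0,0,0],[0,0,0]],
    [[0,0,0],[0,0,0]]
  ]
}}

```text
time: 12.2
tool_pos: [595.6, -66.3, 145.6]
eef_rot: [2.219, 2.223, 0.0]
force: [-0.2, -1.1, -0.8]
finger_gap: 19.6
```

```bash
python3 look.py w5 blank_corner:45
```

```text
12.2 [595.6 -66.3 145.6] 19.60277309271838 [-0.2 -1.1 -0.8]
[[-0.  1.  0.]
 [ 1.  0. -0.]
 [-0.  0. -1.]]
```

View pics/w5.png

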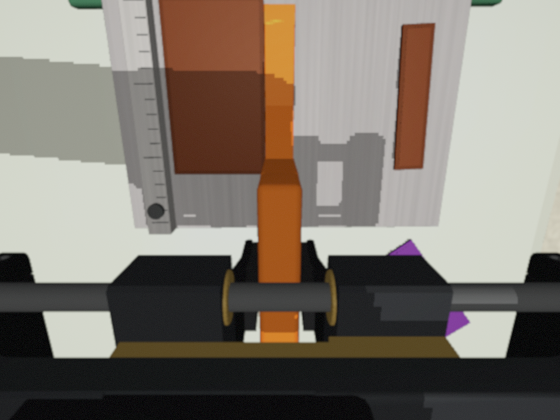

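Call:
{"api": "carry_out", "payload": {
  "motion": [
    [[0,-0.2,0],[0,0,0]],
    [[0,-0.2,0],[0,0,0]],
    [[0,0,0],[0,0,0]],
    [[0,0,0],[0,0,0]]
  ]
}}

```text
time: 12.7
tool_pos: [591.5, -66.3, 145.6]
eef_rot: [-2.219, -2.223, 0.0]
force: [-0.1, -0.5, -2.1]
finger_gap: 19.7
```

Call:
{"api": "carry_out", "payload": {
  "motion": [
    [[0,-0.1,0],[0,0,0]],
    [[0,-0.1,0],[0,0,0]],
    [[0,0,0],[0,0,0]],
    [[0,0,0],[0,0,0]]
  ]
}}

```text
time: 13.1
tool_pos: [590.5, -66.3, 146.0]
eef_rot: [2.218, 2.222, 0.002]
force: [3.1, -0.0, -0.7]
finger_gap: 19.6
```

Call:
{"api": "carry_out", "payload": {
  "motion": [
    [[0,-0.1,0],[0,0,0]],
    [[0,0,0],[0,0,0]],
    [[0,0,0],[0,0,0]]
  ]
}}

```text
time: 13.4
tool_pos: [590.0, -66.3, 146.3]
eef_rot: [2.218, 2.221, 0.004]
force: [5.2, 0.4, -1.3]
finger_gap: 19.8
```

```bash
python3 look.py w6; python3 -c "
import cv2
im=cv2.imread('pics/w6.png')[0:250,90:320]; cv2.imwrite('pics/w6c.png',cv2.resize(im,None,fx=3.2,fy=2.4,interpolation=2))"
```

```text
13.4 [590.  -66.3 146.3] 19.779580795311393 [ 5.2  0.4 -1.3]
[[-0.  1.  0.]
 [ 1.  0. -0.]
 [-0.  0. -1.]]
```

View pics/w6c.png

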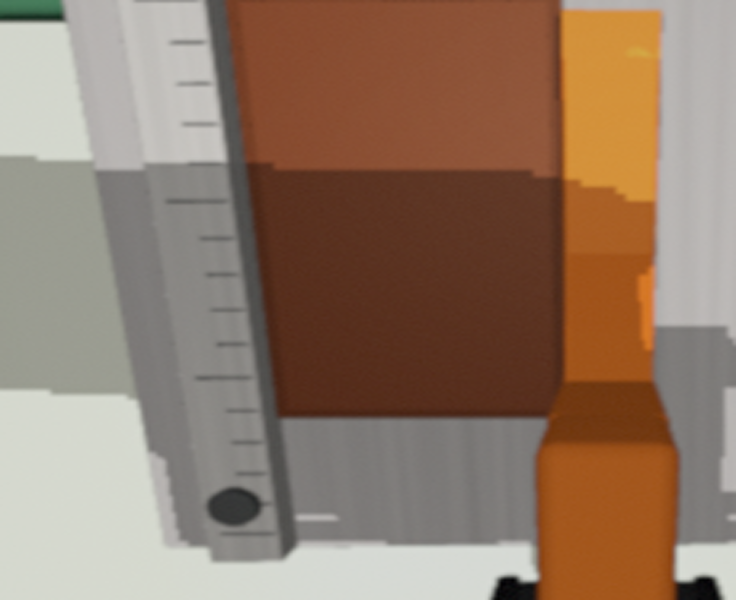

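Call:
{"api": "carry_out", "payload": {
  "motion": [
    [[0,0.8,0],[0,0,0]],
    [[0,0.7,0],[0,0,0]],
    [[-3,0,0],[0,0,0]],
    [[-4,0,0],[0,0,0]],
    [[-4,0,0],[0,0,0]],
    [[-2,0,0],[0,0,0]],
    [[0,-2,0],[0,0,0]],
    [[0,-2.5,0],[0,0,0]],
    [[0,-1.2,0],[0,0,0]],
    [[0,0,0],[0,0,0]],
    [[0,0,0],[0,0,0]]
  ]
}}

```text
time: 14.55
tool_pos: [547.5, -196.1, 145.7]
eef_rot: [2.219, 2.224, 0.001]
force: [1.1, 0.9, -1.1]
finger_gap: 19.8
```

```bash
python3 look.py w7 stick_notch:46 blank:45; python3 -c "
import cv2
im=cv2.imread('pics/w7.png')[0:200,130:430]; cv2.imwrite('pics/w7c.png',cv2.resize(im,None,fx=2.6,fy=2.6,interpolation=2))"
```

```text
14.55 [ 547.5 -196.1  145.7] 19.760719470887928 [ 1.1  0.9 -1.1]
[[-0.  1.  0.]
 [ 1.  0.  0.]
 [ 0.  0. -1.]]
stick_notch 0.77 281.4 20.6 [548.2 -59.6  46. ]
blank 0.71 279.1 219.6 [ 547.  -203.6   45. ]
blank 0.58 479.3 177.9 [ 703.9 -168.6   45. ]
```

View pics/w7c.png

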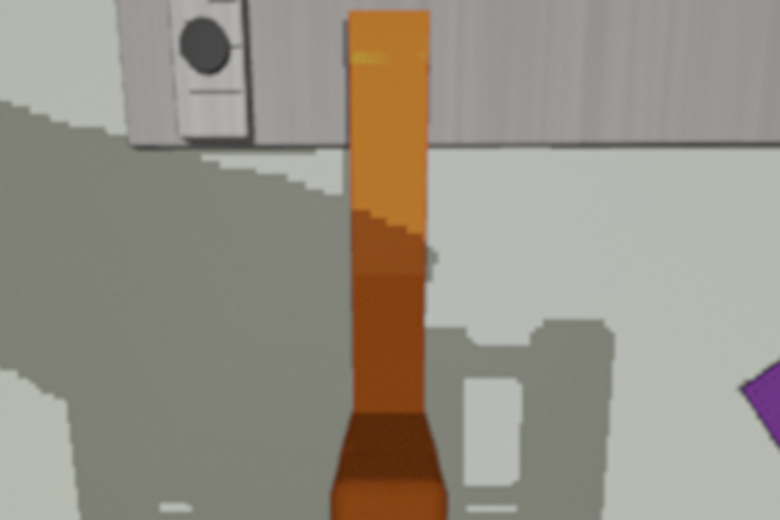

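Call:
{"api": "carry_out", "payload": {
  "motion": [
    [[0,-0.1,0],[0,0,-0.3]],
    [[0.8,0,0],[0,0,0]],
    [[0.6,0,0],[0,0,0]],
    [[0.6,0,0],[0,0,0]],
    [[0.6,0,0],[0,0,0]],
    [[0.6,0,0],[0,0,0]],
    [[0.6,0,0],[0,0,0]],
    [[0.6,0,0],[0,0,0]],
    [[0.6,0,0],[0,0,0]],
    [[0.6,0,0],[0,0,0]],
    [[0.6,0,0],[0,0,0]],
    [[0,0,0],[0,0,0]]
  ]
}}

```text
time: 15.9
tool_pos: [545.5, -133.0, 145.6]
eef_rot: [-2.212, -2.231, -0.001]
force: [-0.2, 0.8, -1.8]
finger_gap: 19.6
```

```bash
python3 look.py w8; python3 -c "
import cv2
im=cv2.imread('pics/w8.png')[0:200,130:430]; cv2.imwrite('pics/w8c.png',cv2.resize(im,None,fx=2.6,fy=2.6,interpolation=2))"
```

```text
15.9 [ 545.5 -133.   145.6] 19.627929324844317 [-0.2  0.8 -1.8]
[[-0.  1.  0.]
 [ 1.  0.  0.]
 [ 0.  0. -1.]]
```

View pics/w8c.png

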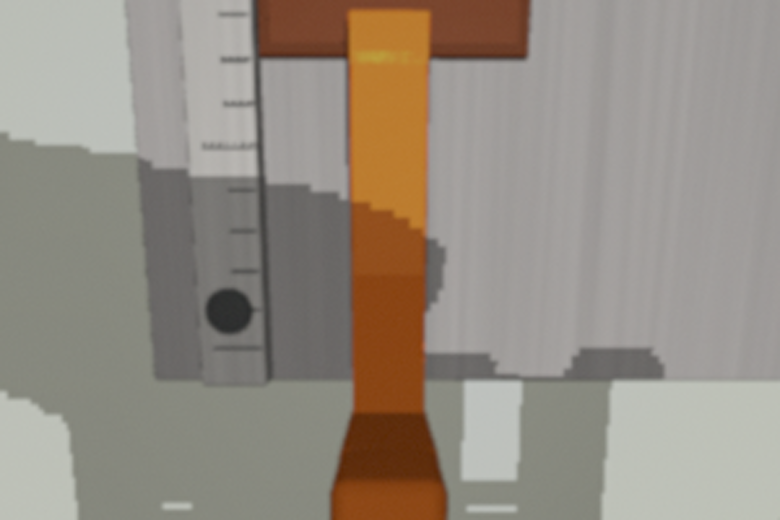

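Call:
{"api": "carry_out", "payload": {
  "motion": [
    [[0.6,0,0],[0,0,0]],
    [[0.8,0,0],[0,0,0]],
    [[0.8,0,0],[0,0,0]],
    [[0.8,0,0],[0,0,0]],
    [[0.8,0,0],[0,0,0]],
    [[0.8,0,0],[0,0,0]],
    [[0.8,0,0],[0,0,0]],
    [[0.8,0,0],[0,0,0]],
    [[0.8,0,0],[0,0,0]],
    [[0.8,0,0],[0,0,0]],
    [[0.6,0,0],[0,0,0]],
    [[0,0,0],[0,0,0]]
  ]
}}

```text
time: 17.15
tool_pos: [544.9, -49.0, 145.6]
eef_rot: [-2.212, -2.231, -0.001]
force: [-0.1, 0.6, -1.9]
finger_gap: 19.9
```

```bash
python3 look.py w9 home_corner:45; python3 -c "
import cv2
im=cv2.imread('pics/w9.png')[0:200,130:430]; cv2.imwrite('pics/w9c.png',cv2.resize(im,None,fx=2.6,fy=2.6,interpolation=2))"
```

```text
17.15 [544.9 -49.  145.6] 19.947051431462263 [-0.1  0.6 -1.9]
[[-0.  1.  0.]
 [ 1.  0.  0.]
 [ 0.  0. -1.]]
```

View pics/w9c.png

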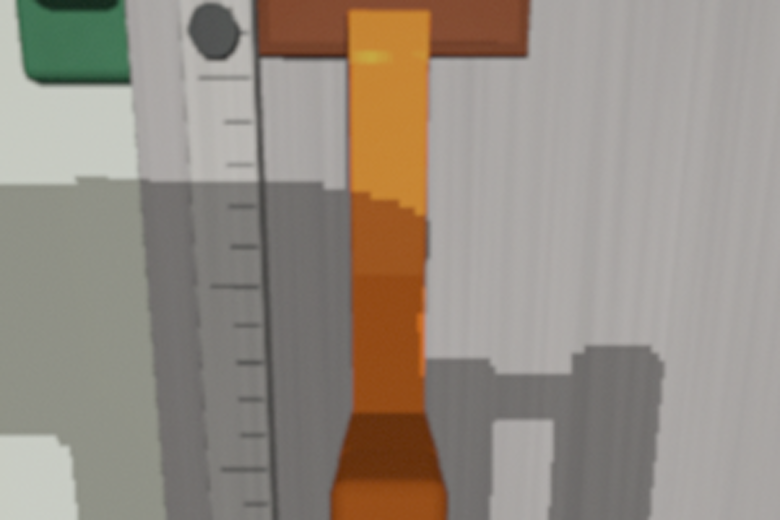

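Call:
{"api": "carry_out", "payload": {
  "motion": [
    [[0.5,0,0],[0,0,0]],
    [[0.6,0,0],[0,0,0]],
    [[0.6,0,0],[0,0,0]],
    [[0.6,0,0],[0,0,0]],
    [[0.5,0,0],[0,0,0]],
    [[0.2,0,0],[0,0,0]],
    [[0,0,0],[0,0,0]]
  ]
}}

```text
time: 17.95
tool_pos: [544.6, -19.8, 145.6]
eef_rot: [-2.213, -2.23, -0.0]
force: [-0.2, -0.2, -0.7]
finger_gap: 19.8
```

Call:
{"api": "carry_out", "payload": {
  "motion": [
    [[0.2,0,0],[0,0,0]],
    [[0.2,0,0],[0,0,0]],
    [[0,0,0],[0,0,0]]
  ]
}}

```text
time: 18.25
tool_pos: [544.5, -16.2, 145.6]
eef_rot: [-2.213, -2.229, -0.0]
force: [0.4, -0.3, -1.8]
finger_gap: 19.6
```

Call:
{"api": "carry_out", "payload": {
  "motion": [
    [[0.2,0,0],[0,0,0]],
    [[0.2,0,0],[0,0,0]],
    [[0,0,0],[0,0,0]]
  ]
}}

```text
time: 18.55
tool_pos: [544.5, -11.9, 145.6]
eef_rot: [-2.213, -2.23, -0.0]
force: [-0.5, -0.2, -1.3]
finger_gap: 19.7
```

Call:
{"api": "carry_out", "payload": {
  "motion": [
    [[0.2,0,0],[0,0,0]],
    [[0.2,0,0],[0,0,0]],
    [[0,0,0],[0,0,0]]
  ]
}}

```text
time: 18.85
tool_pos: [544.5, -7.9, 145.6]
eef_rot: [-2.213, -2.23, -0.0]
force: [-0.2, 0.7, -1.6]
finger_gap: 19.7
```

Call:
{"api": "carry_out", "payload": {
  "motion": [
    [[0.2,0,0],[0,0,0]],
    [[0.1,0,0],[0,0,0]],
    [[0,0,0],[0,0,0]]
  ]
}}

```text
time: 19.15
tool_pos: [544.7, -6.9, 145.9]
eef_rot: [2.213, 2.227, -0.002]
force: [1.0, -4.6, 0.0]
finger_gap: 19.6
```

Call:
{"api": "carry_out", "payload": {
  "motion": [
    [[0.2,0,0],[0,0,0]],
    [[0.1,0,0],[0,0,0]],
    [[0,0,0],[0,0,0]]
  ]
}}

```text
time: 19.45
tool_pos: [544.8, -6.3, 146.4]
eef_rot: [2.213, 2.224, -0.005]
force: [-1.3, -10.2, 2.8]
finger_gap: 19.7
```

```bash
python3 look.py w10
python3 - <<'E'
import cv2
from h import *
b=bot.get_image("scene")[:,:,::-1]; s=bot.get_image("side")[:,:,::-1]; w=cv2.imread('pics/w10.png')
cv2.imwrite('pics/c10.png',b); cv2.imwrite('pics/s10.png',s)
cv2.imwrite('pics/g10.png',np.hstack([cv2.resize(w[0:150,130:430],(400,200)),cv2.resize(b[180:300,270:430],(400,300),interpolation=2)[:200]])) if 0 else None
cv2.imwrite('pics/w10c.png',cv2.resize(w[0:150,130:430],None,fx=2.6,fy=2.6))
cv2.imwrite('pics/c10c.png',cv2.resize(b[170:310,260:450],None,fx=4,fy=4,interpolation=2))
E
```

```text
19.45 [544.8  -6.3 146.4] 19.712197360892723 [ -1.3 -10.2   2.8]
[[-0.  1.  0.]
 [ 1.  0. -0.]
 [-0.  0. -1.]]
```

View pics/w10c.png

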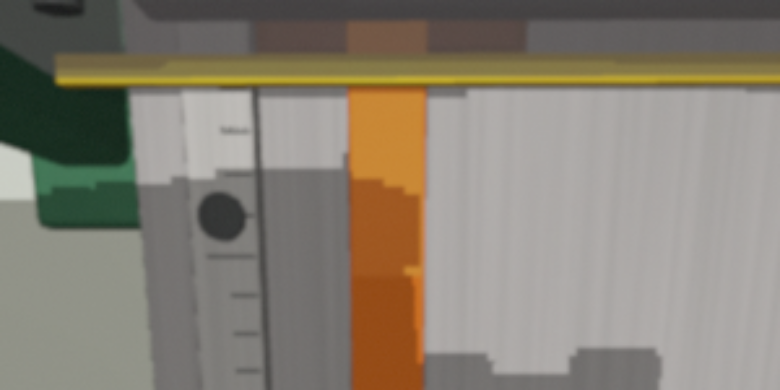

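View pics/c10c.png

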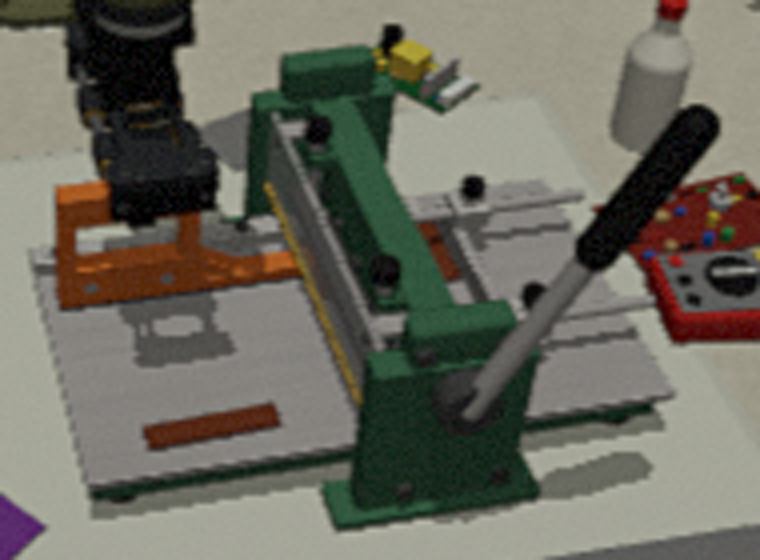

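Run:
```python
import cv2
w=cv2.imread('pics/w10.png')
a=cv2.convertScaleAbs(w[0:50,190:345],alpha=1.8); cv2.imwrite('pics/w10e.png',cv2.resize(a,None,fx=5,fy=10,interpolation=2))
b=cv2.imread('pics/c10.png')[215:260,350:400]; cv2.imwrite('pics/c10e.png',cv2.resize(cv2.convertScaleAbs(b,alpha=1.5),None,fx=12,fy=12,interpolation=2))
```

```text
(no output)
```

View pics/w10e.png

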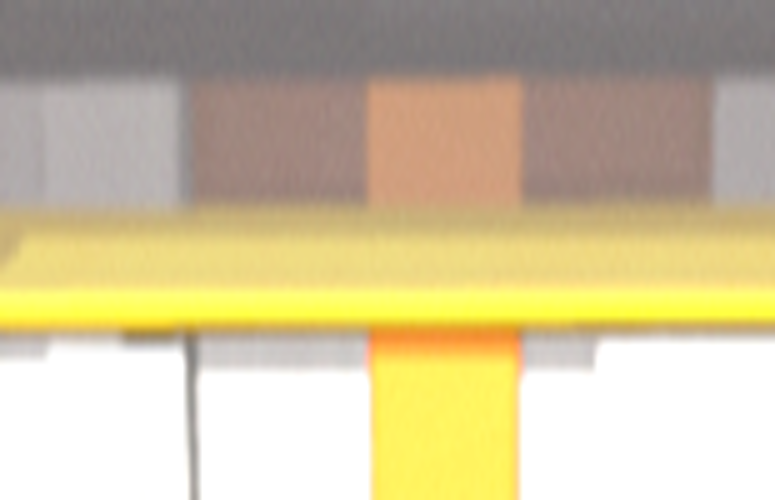

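View pics/c10e.png

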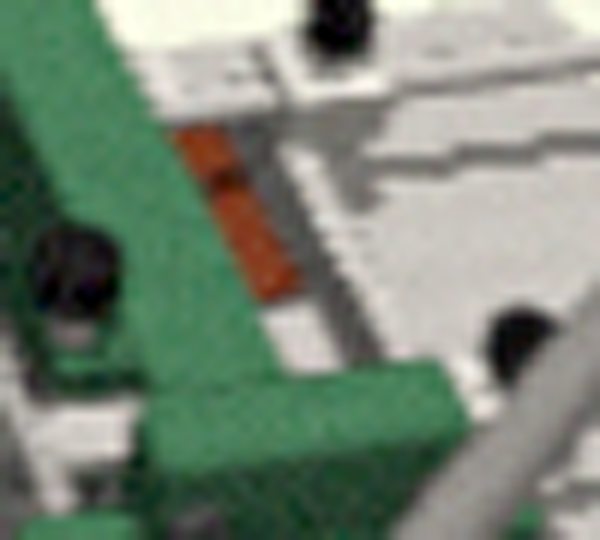

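Call:
{"api": "carry_out", "payload": {
  "motion": [
    [[-0.3,0,0],[0,0,0]],
    [[-0.5,0,0],[0,0,0]],
    [[-1.5,0,0],[0,0,0]],
    [[-2.5,0,0],[0,0,0]],
    [[-2.5,0,0],[0,0,0]],
    [[-2.5,0,0],[0,0,0]],
    [[-2,0,0],[0,0,0]],
    [[0,0,0],[0,0,0]]
  ]
}}

```text
time: 20.4
tool_pos: [544.7, -124.7, 145.3]
eef_rot: [2.219, 2.222, -0.002]
force: [-0.4, -0.6, -1.8]
finger_gap: 19.7
```

```bash
python3 look.py w11 blank:45 guard_slot:45
python3 - <<'E'
import cv2
from h import *
np.set_printoptions(precision=1,suppress=True)
b=bot.get_image("scene")[:,:,::-1]; s=bot.get_image("side")[:,:,::-1]; w=cv2.imread('pics/w11.png')
cv2.imwrite('pics/c11.png',b); cv2.imwrite('pics/s11.png',s)
cv2.imwrite('pics/c11e.png',cv2.resize(cv2.convertScaleAbs(b[215:260,350:400],alpha=1.5),None,fx=12,fy=12,interpolation=2))
m=bot.camera_model("scene"); 
print("purple",[onz(m,u,v,2)for u,v in((225,312),(248,290),(271,300),(245,327))], "stand base",[onz(m,u,v,10)for u,v in((145,278),(199,265))])
ms=bot.camera_model("side");print("grey",[onz(ms,u,v,2) for u,v in((190,235),(227,230),(210,243))])
E
```

```text
20.4 [ 544.7 -124.7  145.3] 19.74086007801524 [-0.4 -0.6 -1.8]
[[-0.  1. -0.]
 [ 1.  0. -0.]
 [-0. -0. -1.]]
blank 0.86 467.8 248.0 [ 702.1 -157.2   45. ]
purple [array([ 735.3, -241.2,    2. ]), array([ 669. , -168.2,    2. ]), array([ 718.1, -107.9,    2. ]), array([ 795.2, -192.1,    2. ])] stand base [array([ 570.9, -467.5,   10. ]), array([ 548.2, -305.4,   10. ])]
grey [array([256.2, 200. ,   2. ]), array([368.3, 124.3,   2. ]), array([278.8, 114.2,   2. ])]
```

View pics/w11.png

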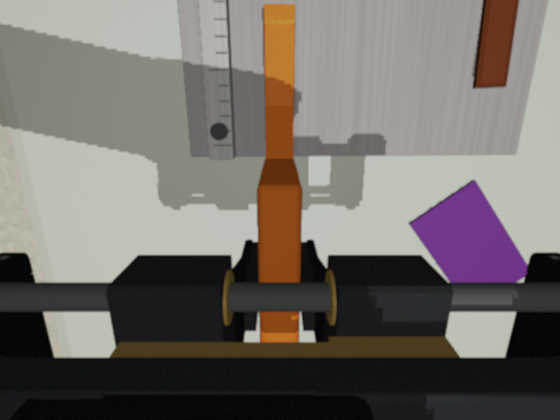

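View pics/c11e.png

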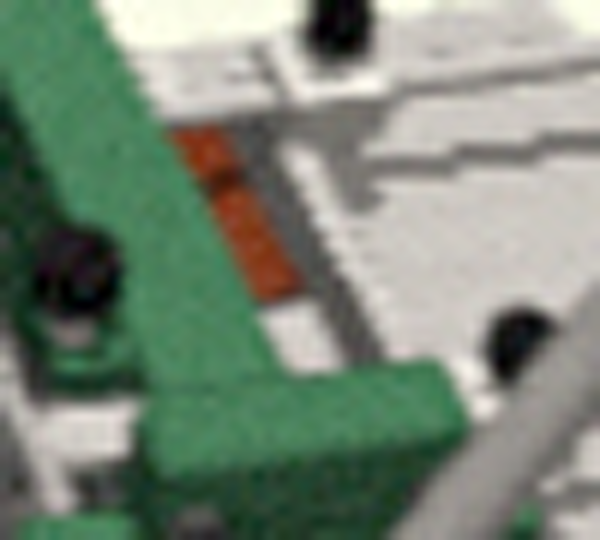

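Call:
{"api": "carry_out", "payload": {
  "motion": [
    [[0,0,-3],[0,0,0]],
    [[0,0,-4.5],[0,0,0]],
    [[0,0,-4.5],[0,0,0]],
    [[0,0,-4.5],[0,0,0]],
    [[0,0,-4],[0,0,0]],
    [[3,0,0],[0,0,0]],
    [[4.5,0,0],[0,0,0]],
    [[4.5,0,0],[0,0,0]],
    [[4.5,0,0],[0,0,0]],
    [[4,0,0],[0,0,0]],
    [[0,0,0],[0,0,0]],
    [[0,0,0],[0,0,0]]
  ]
}}

```text
time: 21.85
tool_pos: [543.3, 86.8, 350.6]
eef_rot: [2.208, 2.234, -0.0]
force: [-0.6, -0.8, -0.9]
finger_gap: 19.7
```

```bash
python3 look.py w12 home_corner:45 blank_corner:45 blank:45
python3 - <<'E'
import cv2
w=cv2.imread('pics/w12.png')
cv2.imwrite('pics/w12c.png',cv2.resize(w[0:190,180:400],None,fx=3.2,fy=3.2,interpolation=2)[:600])
E
```

```text
21.85 [543.3  86.8 350.6] 19.66251575284963 [-0.6 -0.8 -0.9]
[[-0.  1. -0.]
 [ 1.  0. -0.]
 [-0. -0. -1.]]
home_corner 0.66 252.7 43.8 [507.2 244.6  45. ]
blank_corner 0.7 253.3 38.1 [508.  251.2  45. ]
blank_corner 0.7 160.9 137.2 [378.6 125.9  45. ]
blank 0.74 317.4 139.9 [595.6 124.8  45. ]
blank 0.66 126.9 108.1 [336.5 164.   45. ]
```

View pics/w12c.png

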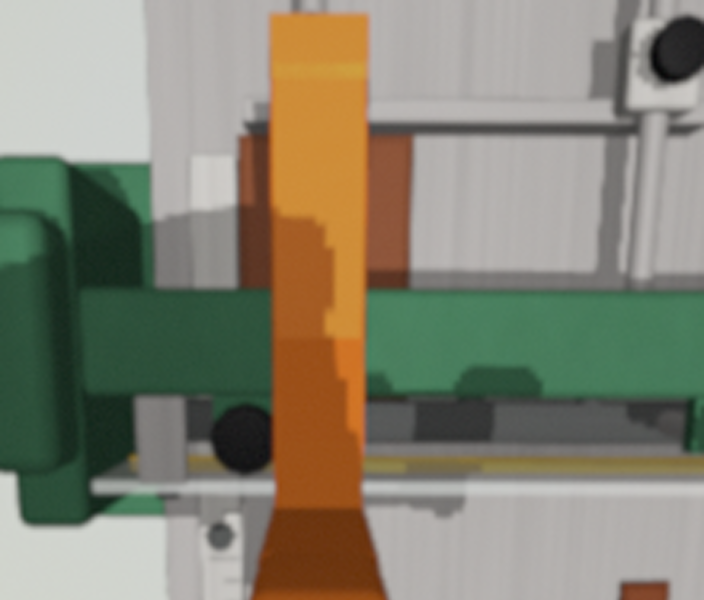

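Call:
{"api": "carry_out", "payload": {
  "motion": [
    [[-3,0,0],[0,0,0]],
    [[-4.5,-0.5,0],[0,0,0]],
    [[-4.5,-0.8,0],[0,0,0]],
    [[-4.5,-0.8,0],[0,0,0]],
    [[-4.5,-0.8,0],[0,0,0]],
    [[-4.5,-0.8,0],[0,0,0]],
    [[-4.5,-0.8,0],[0,0,0]],
    [[-4,0,0],[0,0,0]],
    [[0,0,3],[0,0,0]],
    [[0,0,4],[0,0,0]],
    [[0,0,4],[0,0,0]],
    [[0,0,0],[0,0,0]]
  ]
}}

```text
time: 23.25
tool_pos: [497.1, -255.3, 234.6]
eef_rot: [-2.209, -2.219, 0.007]
force: [-0.9, 0.6, -2.5]
finger_gap: 19.4
```

```bash
python3 look.py w13
```

```text
23.25 [ 497.1 -255.3  234.6] 19.438107640636705 [-0.9  0.6 -2.5]
[[-0.  1. -0.]
 [ 1.  0.  0.]
 [ 0. -0. -1.]]
```

View pics/w13.png

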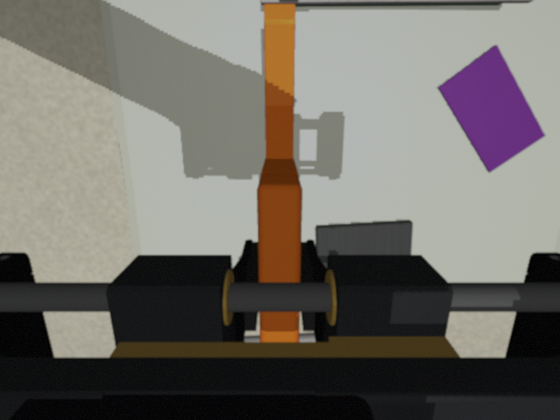

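Call:
{"api": "carry_out", "payload": {
  "motion": [
    [[0,0,3],[0,0,0]],
    [[0,0,4],[0,0,0]],
    [[0,0,3],[0,0,0]],
    [[0,0,2],[0,0,0]],
    [[0,0,0.7],[0,0,0]],
    [[0,0,0],[0,0,0]],
    [[0,0,0],[0,0,0]]
  ]
}}

```text
time: 24.0
tool_pos: [502.8, -256.6, 116.1]
eef_rot: [2.211, 2.226, 0.002]
force: [1.2, 0.8, -2.5]
finger_gap: 19.8
```

Call:
{"api": "carry_out", "payload": {
  "motion": [
    [[0,0,0.2],[0,0,0]],
    [[0,0,0.2],[0,0,0]],
    [[0,0,0],[0,0,0]]
  ]
}}

```text
time: 24.3
tool_pos: [501.3, -255.8, 109.9]
eef_rot: [2.213, 2.229, 0.0]
force: [-0.4, 0.4, -1.9]
finger_gap: 19.7
```

Call:
{"api": "carry_out", "payload": {
  "motion": [
    [[0,0,0.4],[0,0,0]],
    [[0,0,0.2],[0,0,0]],
    [[0,0,0],[0,0,0]],
    [[0,0,0],[0,0,0]]
  ]
}}

```text
time: 24.7
tool_pos: [501.2, -255.7, 103.4]
eef_rot: [-2.213, -2.229, 0.0]
force: [0.4, 0.1, -1.1]
finger_gap: 19.5
```

Call:
{"api": "carry_out", "payload": {
  "motion": [
    [[0,0,0.1],[0,0,0]],
    [[0,0,0.1],[0,0,0]],
    [[0,0,0],[0,0,0]]
  ]
}}

```text
time: 25.0
tool_pos: [501.1, -255.7, 101.5]
eef_rot: [-2.214, -2.229, 0.0]
force: [-0.4, -0.3, -1.6]
finger_gap: 19.5
```

Call:
{"api": "carry_out", "payload": {
  "motion": [
    [[0,0,0.1],[0,0,0]],
    [[0,0,0.1],[0,0,0]],
    [[0,0,0],[0,0,0]],
    [[0,0,0],[0,0,0]]
  ]
}}

```text
time: 25.4
tool_pos: [501.3, -255.8, 99.7]
eef_rot: [2.213, 2.229, 0.0]
force: [0.1, -0.1, -2.0]
finger_gap: 19.6
```

Call:
{"api": "carry_out", "payload": {
  "motion": [
    [[0,0,0.05],[0,0,0]],
    [[0,0,0.05],[0,0,0]],
    [[0,0,0],[0,0,0]]
  ]
}}

```text
time: 25.7
tool_pos: [501.5, -255.8, 99.7]
eef_rot: [2.213, 2.229, 0.0]
force: [-1.8, 1.3, 5.3]
finger_gap: 19.4
```

Call:
{"api": "carry_out", "payload": {
  "motion": [
    [[0,0,-0.05],[0,0,0]],
    [[0,0,0],[0,0,0]]
  ]
}}

```text
time: 25.9
tool_pos: [501.4, -255.8, 99.7]
eef_rot: [2.213, 2.229, 0.0]
force: [-1.7, 1.2, 3.9]
finger_gap: 19.6
```

Call:
{"api": "carry_out", "payload": {
  "motion": [
    [[0,0,0],[0,0,0]],
    [[0,0,0],[0,0,0]],
    [[0,0,0],[0,0,0]],
    [[0,0,0],[0,0,0]],
    [[0,0,0],[0,0,0]]
  ],
  "grip": 0.1
}}

```text
time: 26.4
tool_pos: [501.2, -255.7, 98.9]
eef_rot: [-2.214, -2.229, 0.0]
force: [0.5, 0.5, 0.8]
finger_gap: 46.0
```

```bash
python3 look.py w14
```

```text
26.4 [ 501.2 -255.7   98.9] 45.9895676956597 [0.5 0.5 0.8]
[[-0.  1. -0.]
 [ 1.  0.  0.]
 [ 0. -0. -1.]]
```

View pics/w14.png

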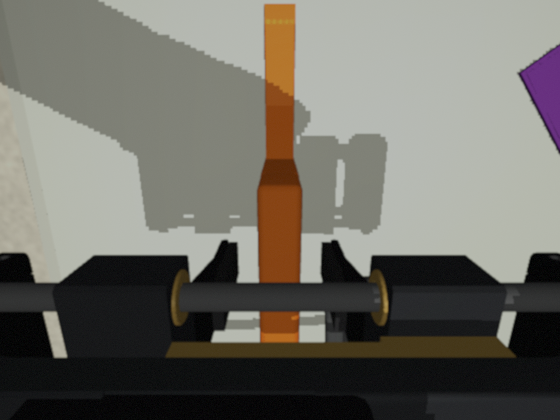

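Released and centred between the fingers. Rise straight up.

Call:
{"api": "carry_out", "payload": {
  "motion": [
    [[0,0,-1],[0,0,0]],
    [[0,0,-2],[0,0,0]],
    [[0,0,-4],[0,0,0]],
    [[0,0,-4.5],[0,0,0]],
    [[0,0,-4.5],[0,0,0]],
    [[0,0,-4],[0,0,0]],
    [[0,0,0],[0,0,0]],
    [[0,0,0],[0,0,0]]
  ]
}}

```text
time: 27.25
tool_pos: [501.7, -255.9, 300.8]
eef_rot: [2.212, 2.227, 0.002]
force: [-0.6, 0.7, -1.5]
finger_gap: 47.9
```

```bash
python3 look.py w15
python3 - <<'E'
import cv2
from h import *
for n in("scene","side"): cv2.imwrite(f'pics/{n}15.png',bot.get_image(n)[:,:,::-1])
E
```

```text
27.25 [ 501.7 -255.9  300.8] 47.8865434567756 [-0.6  0.7 -1.5]
[[-0.  1.  0.]
 [ 1.  0. -0.]
 [-0.  0. -1.]]
```

View pics/scene15.png

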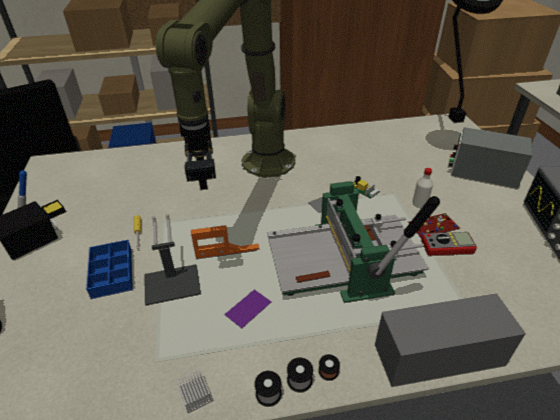

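View pics/side15.png

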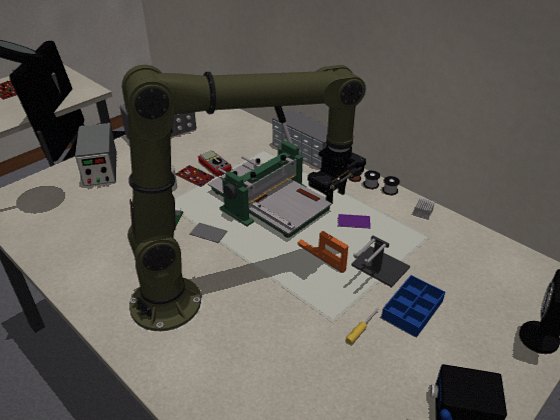

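Run:
```python
from cell import bot
import cv2
b=cv2.imread('pics/scene15.png')[215:260,350:400]
print(bot.finish_job())
```

```text
the job is handed in; nothing more can be done
None
```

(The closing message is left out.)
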